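Snap a sample tube into the spring clips of a holder

ROBOT

A 6-joint arm with a two-finger parallel gripper is mounted at the origin on a cart in front of the work surface, level with it; the furniture and walls round the work are solid. World frame = base frame: x ahead of the robot, y to its left, z up, the work surface at z = 0. Lengths are in mm, angles in degrees, forces in N, time in s.
With the tool pointing down it reaches from about 300 to 850 mm from the base axis. Payload 4.2 kg.
Tool frame: the origin (TCP) lies on the mounting face of the last link; the fingertips stand 191 mm ahead of it and the grasp point (between the pads) lies 172 mm ahead of it; z points along the fingers, y is the direction in which the jaws open and shut (so a half turn about z gives the same grasp; the last joint's range is limited). The gripper opens to 91 mm and grips with 3 to 60 N. Pads are 32 mm wide; open, the fingers measure 118 mm over their backs; the gripper's body (76 mm by 178 mm) begins 60 mm behind the grasp point.
Start: joints at [-71.562, 18.312, 89.639, -0, 72.044, -1.146], TCP at [192.729, -541.737, 404.776] pointing down, gripper open.
Joint ranges: [-177.97, 177.97], [-48.28, 115.42], [12.27, 149.76], [-77.06, 257.06], [2.81, 150.46], [-146.56, 146.56]. Speed limits (degrees/s): [147.25, 147.25, 180, 180, 180, 180].

INTERFACE

Orientations are given as [roll, pitch, yaw] about the fixed x, y, z axes, in that order (R = Rz(yaw) Ry(pitch) Rx(roll)).
In Python, from workcell import env gives the robot as it stands.
- The arm moves only by the shell command python3 -m handwheel 'ROWS' [FORCE]. ROWS is JSON, a list of rows, each an object with "gripper": the opening in per cent of the stroke, from 0 (shut) to 100 (fully open); "travel": the shift along the tool's x, y, z in m, a list of three; "twist": the turn about the tool's z in rad. In form: [{"gripper": gripper, "travel": [x, y, z], "twist": twist}, ...]. A call has 1 to 5 rows; each row shifts and turns the commanded pose from where the row before left it, along the tool's axes as they then stand; what a row does not reach is not made up. A row lasts 1/12 s, in which the tool goes at most 41.7 mm and 7.16 degrees, less where a joint would pass 70% of its speed; a pose out of reach is approached as far as the arm can. A call with a gripper value outside its range is refused whole. The fingers move at their own pace and stop on an object; FORCE is the grip in N (left out, the last holds). Time passes only in rows, so rows that do not move let the fingers close. It gives the time, the measured TCP pose, the force and the opening at its end, in the units of the state.
- env.state(): the state, without advancing time (a new reading comes with each control period).
- env.grab_frame(name): name is "scene" or "top" or "wrist"; returns a dict with "frame" (480x640x3 uint8, red, green, blue), "intrinsics" (3x3 intrinsics, pixels), "extrinsics" (4x4, takes a point from camera to world coordinates). Camera axes: x right, y down, z forward; pixel columns grow to the right and rows downward; lengths in mm; the calibration is good to about 2 mm. The wrist camera is an equidistant fisheye: a pixel r from the principal point sees the ray r / f radians off the axis. A picture is of the moment at which its call begins. There is no depth.
- env.job_done(): hands the job in, once; it reports no verdict.
Trained networks look in the newest picture that a camera, given by its name, has taken for a name from the list of things; names that differ only in an ending like _2 or _b are one class to them, and where a whole thing is asked for, a point or a joint stands for the part that bears it (a point fixed in the world has none). Each returns a list of dicts, best first, with "confidence" (0 to 1); they miss things now and then, are a little off and sometimes report something else, mostly with a low value. They report only what shows in the picture. A call takes as long as a camera call. They do not tell look-alikes from the thing itself.
- env.trace(camera, thing): "pixels" (480x640 bool, what is visible of it) and "uv" ([column, row] in pixels, amid what is visible of it).
- env.pinpoint(camera, thing): "uv" ([column, row] in pixels: a listed point, or the origin of a listed thing).
The state is a dict: "time_s": time; "qpos": joint angles; "qvel": joint speeds; "effort": joint torques, N m; "ee_pos": TCP position; "ee_rot": TCP orientation; "force": force on the tool from outside, world axes, zero at the start; "torque": the same for the moment, N m; "gripper_width": finger opening in mm.
Only numpy, scipy, OpenCV 4.12 (cv2) and the standard library are available. Lean on these libraries where they do the work, as an engineer would, in place of code of your own. Each camera call takes 0.05 s, during which the arm holds its last target. There are 200 camera calls.

TASK

Take the capped sample tube out of the grey cradle, press it straight down between the spring fingers of both clips of the tube holder until they snap round it, then slide it along until its round end sits fully home on the floor of the blue end cup, and let go. The height of the holder's rail is not known, so feel your way and be gentle: pressing or pushing with more than 25 N may break the clips. Leave the bottles and the cup at the back where they are.

Things in the scene. Friction and masses are not known exactly. Their poses are not given: they have to be found in the camera images.
- tube: Closed rigid sample tube, 25-50 g, 134 mm long: white body 16 mm across with a round end, blue band, orange cap 21 mm across, 20 mm long. Origin on its axis, 62 mm from the round tip, 72 mm from the cap's face; x along it to the round end. Grip the white part (-15 to +40 mm from the origin, 16 mm wide). It starts level in the cradle, axis 28 mm above the worktop.
- tube_tip (a point): Tip of the tube's round end, on its axis; axes as the tube's.
- cradle: Grey plastic cradle, fixed: base 130 x 46 x 6 mm, two V supports 8 mm thick and up to 33 mm high, 34 mm either side of the middle; between them open down to the base, so the tube can be gripped from above at its origin. Origin under the middle of the base; x along the tube towards its round end.
- holder: Fixed holder: grey foot 226 x 74 x 8 mm, a post at each end and, clamped to them, an aluminium rail with two spring clips and a blue end cup. Origin: middle of the underside; x along the rail to the cup. THE RAIL'S HEIGHT IS UNKNOWN, no reading gives it: the axis of a seated tube lies 49 to 69 mm above the worktop, 30 mm above the rail's top face, in the plane y = 0, along x.
- under_clip_cap (a point): Point on the foot (8 mm up) under the clip at holder x = -34 mm. Each clip is 12 mm wide along x: a rubber-topped saddle on which the seated tube rests and two steel spring fingers. Their inward bulges lie 6 mm above the seated tube's axis, 10 mm apart at rest; above them they flare to a mouth about 22 mm wide, tops 18 mm above that axis. Between the clips there is room for gripper fingers down to the rail.
- under_clip_cup (a point): Point on the foot (8 mm up) under the clip at holder x = +34 mm, like the other clip. Pushing the tube past the bulges takes 10 to 20 N for both clips together, most when off the middle plane; then the fingers snap over it and the last 6 mm go easily until the saddles stop it; their soft rubber gives about 7 N per mm for both, 4 mm at most. Pressing with more than 25 N may break the clips.
- under_cup (a point): Point on the foot (8 mm up) under the floor of the cup, holder x = 68 mm. Cup: 25 mm outside, 19 mm bore on the seated tube's axis, mouth at x = 60 mm, its floor a soft rubber pad at x = 68 mm (4 N per mm, gives 3 mm). So press the tube in with its tip at about x = 51 mm (origin -11 mm), then slide it to +x through the clips (1 to 8 N of friction) until the tip meets the pad (origin +6 mm).
- stain_bottle: Bystander: brown bottle with black cap, 45 x 45 x 90 mm, origin under its middle; stands at the back.
- oil_dropper: Bystander: small white dropper bottle, 27 x 26 x 74 mm, origin under its middle; stands at the back.
- sample_cup: Bystander: clear cup with red lid, 52 x 52 x 64 mm, origin under its middle; stands at the back.
- clip_cap_left (a joint): Spread of one spring finger: the +y finger of the clip at the holder's x = -34 mm, in rad outward from rest (0 = at rest, about 0.1 as the tube passes the bulges, about 0.02 with the tube seated and let go).
- clip_cap_right (a joint): Spread of one spring finger: the -y finger of the clip at the holder's x = -34 mm, in rad outward from rest (0 = at rest, about 0.1 as the tube passes the bulges, about 0.02 with the tube seated and let go).
- clip_cup_left (a joint): Spread of one spring finger: the +y finger of the clip at the holder's x = +34 mm, in rad outward from rest (0 = at rest, about 0.1 as the tube passes the bulges, about 0.02 with the tube seated and let go).
- clip_cup_right (a joint): Spread of one spring finger: the -y finger of the clip at the holder's x = +34 mm, in rad outward from rest (0 = at rest, about 0.1 as the tube passes the bulges, about 0.02 with the tube seated and let go).
Mind the look-alikes: they are no part of the job. Of the things shaped like the tube, the white one is meant.

How it is judged:
By the outcome, as a careful person would: the job done as asked, in the order asked, and still so for the second after the job is handed in, with the robot touching nothing.
It also fails if it takes over 72 s, if anything falls off the work surface, if the arm or the gripper's body presses on something with over 40 N, if the wrist force passes 120 N, or if a joint passes its speed limit or range.

## Working session

There is one attempt and no reset: what is moved stays moved. The work goes in short steps, Python scripts to look and compute and a shell command to move; the robot and the scene stay as the last step left them, time stands still between calls to the robot, and variables do not carry over. Pictures are saved under pics/ and viewed, about 8 in all and at most 12, crops included, and the job is handed in when it is done.

```bash
mkdir -p pics
cat > h.py <<'E'
import numpy as np, cv2
from workcell import env
from scipy.spatial.transform import Rotation as R
def save(f,name,crop=None,scale=1):
    im=f["frame"][:,:,::-1]
    if crop: a,b,c,d=crop; im=im[b:d,a:c]
    cv2.imwrite("pics/"+name,cv2.resize(im,None,fx=scale,fy=scale,interpolation=cv2.INTER_CUBIC))
def ray(f,uv,fish=False):
    K=np.array(f["intrinsics"]);T=np.array(f["extrinsics"])
    x=(uv[0]-K[0,2])/K[0,0];y=(uv[1]-K[1,2])/K[1,1]
    if fish:
        r=np.hypot(x,y); d=np.array([x/r*np.sin(r),y/r*np.sin(r),np.cos(r)]) if r>1e-9 else np.array([0,0,1.])
    else: d=np.array([x,y,1.]);d/=np.linalg.norm(d)
    return T[:3,3],T[:3,:3]@d
def atz(f,uv,z,fish=False):
    o,d=ray(f,uv,fish); return o+d*(z-o[2])/d[2]
E
python3 - <<'E'
from h import *
np.set_printoptions(precision=1,suppress=True)
print(env.state())
Z=dict(tube=28,tube_tip=28,cradle=0,holder=0,under_clip_cap=8,under_clip_cup=8,under_cup=8,stain_bottle=0,oil_dropper=0,sample_cup=0)
F={}
for c in("top","scene"):
    f=F[c]=env.grab_frame(c); 
    for n,z in Z.items():
        for p in env.pinpoint(c,n)[:4]: print(c,n,round(p["confidence"],2),np.array(p["uv"]),atz(f,p["uv"],z))
im=np.vstack([F["top"]["frame"]]) 
save(F["top"],"top.png");save(F["scene"],"scene.png")
E
```

```text
{'time_s': 0.0, 'qpos': array([-71.6,  18.4,  89.7,  -0. ,  72. ,  -1.1]), 'qvel': array([ 0. , -0. , -0. , -0.1, -0.1,  0. ]), 'effort': array([ -0. , -41.2, -23.2,   0.1,   0. ,  -0. ]), 'ee_pos': array([ 192.7, -541.6,  403.9]), 'ee_rot': array([-179.9,   -0. ,   19.6]), 'force': array([-0. ,  0. , -0.1]), 'torque': array([-0.1, -0. , -0.1]), 'gripper_width': 90.98387625302465}
top tube 0.87 [204.  315.1] [450.8 300.2  28. ]
top tube 0.73 [289.4 299.5] [481.7 109.6  28. ]
top tube 0.6 [403.8 313.4] [ 446.3 -143.2   28. ]
top tube_tip 0.84 [192.6 341.8] [392.6 325.2  28. ]
top tube_tip 0.66 [256.6 296.6] [489.6 182.7  28. ]
top cradle 0.84 [290.6 303.9] [472.2 108.9   0. ]
top under_clip_cap 0.65 [429.1 313.9] [ 443.9 -202.5    8. ]
top under_clip_cup 0.96 [402.2 309.9] [ 454.  -142.6    8. ]
top under_clip_cup 0.21 [290.8 298.6] [484.  107.8   8. ]
top under_cup 0.57 [388.  309.6] [ 455.2 -110.8    8. ]
top stain_bottle 0.58 [340.1 183.6] [748.4 -10.    0. ]
top oil_dropper 0.69 [302.6 209.8] [688.5  78.3   0. ]
scene tube 0.82 [320.3 303.3] [474.  115.4  28. ]
scene tube 0.72 [228.7 381.8] [436.5 309.7  28. ]
scene tube_tip 0.78 [288.9 317.8] [480.6 175.1  28. ]
scene tube_tip 0.7 [236.9 415.4] [385.2 326.3  28. ]
scene cradle 0.71 [321.7 316.9] [468.4 116.7   0. ]
scene holder 0.8 [440.3 260.6] [ 437.2 -158.1    0. ]
scene under_clip_cup 0.62 [287.8 319.9] [492.9 169.6   8. ]
scene under_clip_cup 0.58 [432.1 258.8] [ 445.5 -141.3    8. ]
scene under_cup 0.98 [415.6 263. ] [ 457.2 -106.6    8. ]
scene stain_bottle 0.62 [287.6 215.3] [749.5 -10.3   0. ]
scene oil_dropper 0.7 [269.7 248.1] [677.7  84.7   0. ]
scene oil_dropper 0.57 [288.4 214.5] [750.9 -13.5   0. ]
scene sample_cup 0.87 [202.7 264.3] [716.7 213.9   0. ]
```

```bash
ls; ls pics; nproc
```

```text
h.py
pics
scene.png
top.png
4
```

View pics/top.png

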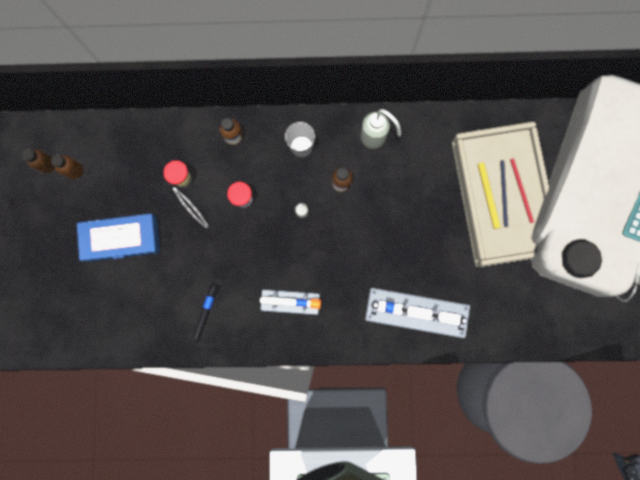

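View pics/scene.png

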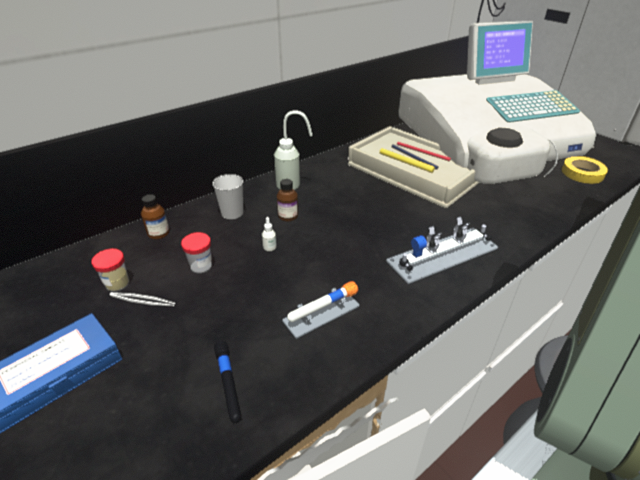

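The pictures show three tube-like things: the white tube in the cradle (top 290,301; scene 320,303), a black marker with a blue band (top 207,312; scene 229,382) and pale parts on the holder (top 418,313). I choose the white one in the cradle, with its orange cap at (314,303) towards -y. The holder's blue cup is at top (390,309), so its +x also points towards +y. I'll move over the tube.

```bash
r='{"gripper":100,"travel":[0.0242,-0.0256,0],"twist":0}'
python3 -m handwheel '[{"gripper":100,"travel":[0.0242,-0.0256,0],"twist":0},{"gripper":100,"travel":[0.0242,-0.0256,0],"twist":0},{"gripper":100,"travel":[0.0242,-0.0256,0],"twist":0},{"gripper":100,"travel":[0.0242,-0.0256,0],"twist":0},{"gripper":100,"travel":[0.0242,-0.0256,0],"twist":0}]'
python3 -m handwheel '[{"gripper":100,"travel":[0.0242,-0.0256,0],"twist":0},{"gripper":100,"travel":[0.0242,-0.0256,0],"twist":0},{"gripper":100,"travel":[0.0242,-0.0256,0],"twist":0},{"gripper":100,"travel":[0.0242,-0.0256,0],"twist":0},{"gripper":100,"travel":[0.0242,-0.0256,0],"twist":0}]'
python3 -m handwheel '[{"gripper":100,"travel":[0.0242,-0.0256,0],"twist":0},{"gripper":100,"travel":[0.0242,-0.0256,0],"twist":0},{"gripper":100,"travel":[0.0242,-0.0256,0],"twist":0},{"gripper":100,"travel":[0.0242,-0.0256,0],"twist":0},{"gripper":100,"travel":[0.0242,-0.0256,0],"twist":0}]'
python3 -m handwheel '[{"gripper":100,"travel":[0.0242,-0.0256,0],"twist":0},{"gripper":100,"travel":[0.0242,-0.0256,0],"twist":0},{"gripper":100,"travel":[0.0242,-0.0256,0],"twist":0},{"gripper":100,"travel":[0.0242,-0.0256,0],"twist":0},{"gripper":100,"travel":[0.0242,-0.0256,0],"twist":0}]'
python3 -m handwheel '[{"gripper":100,"travel":[0,0,0],"twist":-0.12},{"gripper":100,"travel":[0,0,0],"twist":-0.12},{"gripper":100,"travel":[0,0,0],"twist":-0.12},{"gripper":100,"travel":[0,0,0],"twist":-0.12},{"gripper":100,"travel":[0,0,0],"twist":-0.12}]'
python3 -m handwheel '[{"gripper":100,"travel":[0,0,0],"twist":-0.12},{"gripper":100,"travel":[0,0,0],"twist":-0.12},{"gripper":100,"travel":[0,0,0],"twist":-0.12},{"gripper":100,"travel":[0,0,0],"twist":-0.12},{"gripper":100,"travel":[0,0,0],"twist":0}]'
python3 - <<'E'
from h import *
np.set_printoptions(precision=1,suppress=True)
s=env.state();print(s["time_s"],s["ee_pos"],s["ee_rot"],s["force"],s["qpos"])
f=env.grab_frame("wrist");save(f,"w1.png");print(np.array(f["intrinsics"]),np.array(f["extrinsics"]))
for n,z in dict(tube=28,tube_tip=28,cradle=0,under_clip_cap=8,under_clip_cup=8,under_cup=8).items():
    for p in env.pinpoint("wrist",n)[:3]: print(n,round(p["confidence"],2),np.array(p["uv"]),atz(f,p["uv"],z,True))
for p in env.trace("wrist","tube")[:2]:
    m=p["pixels"];v,u=np.nonzero(m);P=np.array([atz(f,(a,b),28,True)[:2] for a,b in zip(u,v)])
    c=P.mean(0);w,V=np.linalg.eigh(np.cov((P-c).T));print("trace",p["confidence"],len(u),c,np.degrees(np.arctan2(V[1,1],V[0,1])),np.ptp((P-c)@V,axis=0))
E
```

```text
time_s: 1.52
ee_pos: [264.1, -379.1, 404.8]
ee_rot: [180.0, -0.0, 19.5]
force: [1.2, -1.1, -0.4]
gripper_width: 91.2
time_s: 1.93
ee_pos: [335.1, -217.8, 405.0]
ee_rot: [180.0, -0.0, 19.6]
force: [0.5, -0.1, 0.1]
gripper_width: 91.0
time_s: 2.35
ee_pos: [406.2, -56.5, 405.1]
ee_rot: [180.0, -0.0, 19.6]
force: [0.9, -0.5, -0.0]
gripper_width: 91.6
time_s: 2.77
ee_pos: [477.4, 104.7, 404.9]
ee_rot: [180.0, -0.0, 19.6]
force: [0.2, -0.5, 0.2]
gripper_width: 90.8
time_s: 3.18
ee_pos: [477.1, 103.1, 404.7]
ee_rot: [180.0, 0.0, 54.3]
force: [-0.2, 0.7, -0.3]
gripper_width: 91.4
time_s: 3.6
ee_pos: [477.1, 102.9, 404.8]
ee_rot: [180.0, 0.0, 81.6]
force: [-0.3, 1.0, 0.2]
gripper_width: 91.2
3.6 [477.1 102.9 404.8] [180.    0.   81.6] [-0.3  1.   0.2] [ 10.8  10.5 100.5  -0.   69.   19.2]
[[371.6   0.  319.9]
 [  0.  371.6 240.3]
 [  0.    0.    1. ]] [[  1.   -0.1  -0.  488.3]
 [ -0.1  -0.9  -0.3 182.3]
 [ -0.    0.3  -1.  385.9]
 [  0.    0.    0.    1. ]]
tube 0.88 [318.7 202.7] [476.7 114.9  28. ]
tube 0.65 [269.5  25.5] [456.  295.6  28. ]
tube_tip 0.71 [204.4  19.5] [393.2 317.4  28. ]
tube_tip 0.59 [313.3 139.8] [480.7 176.4  28. ]
under_clip_cup 0.78 [331.1 398.9] [ 454.  -145.5    8. ]
under_cup 0.6 [332.9 378.1] [ 460.9 -110.7    8. ]
trace 0.96 2279 [476.5 105.8] 84.7649162399058 [ 22.3 137.9]
trace 0.86 2047 [462.3 295.6] 160.9193264243623 [ 22.1 128.5]
```

View pics/w1.png

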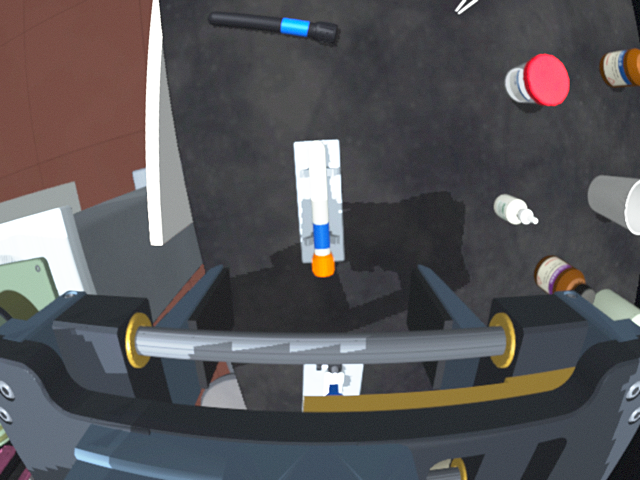

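The white tube in the wrist view runs from its tip at (318,142) to its orange cap at (321,266). The black marker is far off at (275,25). The choice is confirmed, so I'll line up and descend partway.

```bash
python3 -m handwheel '[{"gripper":60,"travel":[0,0,0.02],"twist":-0.058},{"gripper":60,"travel":[0.014,-0.001,0.02],"twist":0},{"gripper":60,"travel":[0,0,0.03],"twist":0},{"gripper":60,"travel":[0,0,0.03],"twist":0},{"gripper":60,"travel":[0,0,0.03],"twist":0}]'
python3 -m handwheel '[{"gripper":60,"travel":[0,0,0.02],"twist":0},{"gripper":60,"travel":[0,0,0],"twist":0}]'
python3 - <<'E'
from h import *
np.set_printoptions(precision=1,suppress=True)
s=env.state();print(s["time_s"],s["ee_pos"],s["ee_rot"],s["force"],s["gripper_width"])
f=env.grab_frame("wrist");save(f,"w2.png")
for n in("tube","tube_tip","cradle"):
    for p in env.pinpoint("wrist",n)[:2]: print(n,round(p["confidence"],2),np.array(p["uv"]),atz(f,p["uv"],0 if n=="cradle" else 28,True))
for p in env.trace("wrist","tube")[:1]:
    m=p["pixels"];v,u=np.nonzero(m);P=np.array([atz(f,(a,b),28,True)[:2] for a,b in zip(u,v)])
    c=P.mean(0);w,V=np.linalg.eigh(np.cov((P-c).T));print("trace",p["confidence"],len(u),c,np.degrees(np.arctan2(V[1,1],V[0,1])),np.ptp((P-c)@V,axis=0))
E
```

```text
time_s: 4.42
ee_pos: [477.3, 117.1, 273.9]
ee_rot: [179.9, -0.0, 84.8]
force: [1.2, 0.3, 0.3]
gripper_width: 60.6
time_s: 4.58
ee_pos: [475.9, 116.6, 251.0]
ee_rot: [-179.5, 0.2, 84.8]
force: [0.1, -0.5, -0.3]
gripper_width: 54.7
4.5833 [475.9 116.6 251. ] [-179.5    0.2   84.8] [ 0.1 -0.5 -0.3] 54.71522213999529
tube 0.92 [324.9 275.7] [475.8 113.5  28. ]
tube_tip 0.74 [327.7 168.8] [482.9 175.9  28. ]
cradle 0.77 [324.2 263.7] [475.2 110.7   0. ]
cradle 0.3 [582.2 275.3] [682.9  78.8   0. ]
trace 0.97 4995 [477.7 118.1] 84.96124338003224 [ 21.  141.7]
```

View pics/w2.png

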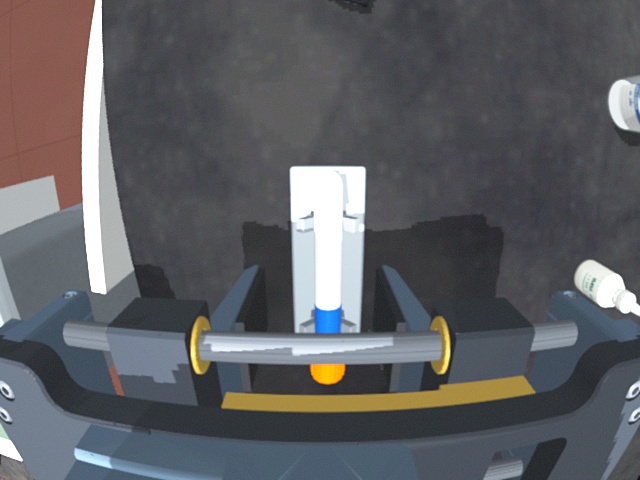

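The tube lies midway between the jaws with its tip at (328,170), and the supports are clear of the fingers. I'll descend and grip.

```bash
python3 -m handwheel '[{"gripper":60,"travel":[0,0.001,0.02],"twist":0},{"gripper":60,"travel":[0,0,0.02],"twist":0},{"gripper":60,"travel":[0,0,0.01],"twist":0},{"gripper":60,"travel":[0,0,0],"twist":0},{"gripper":30,"travel":[0,0,0],"twist":0}]' 30
python3 -m handwheel '[{"gripper":10,"travel":[0,0,0],"twist":0},{"gripper":5,"travel":[0,0,0],"twist":0},{"gripper":0,"travel":[0,0,0],"twist":0},{"gripper":0,"travel":[0,0,0],"twist":0},{"gripper":0,"travel":[0,0,0],"twist":0}]' 30
python3 -m handwheel '[{"gripper":0,"travel":[0,0,0],"twist":0},{"gripper":0,"travel":[0,0,0],"twist":0},{"gripper":0,"travel":[0,0,0],"twist":0}]' 30
```

```text
time_s: 5.25
ee_pos: [478.8, 116.9, 205.6]
ee_rot: [179.9, -0.0, 84.8]
force: [-0.7, -0.9, 0.4]
gripper_width: 50.6
time_s: 5.67
ee_pos: [478.5, 116.8, 205.2]
ee_rot: [180.0, -0.0, 84.8]
force: [-0.6, -0.5, 0.6]
gripper_width: 17.3
time_s: 5.92
ee_pos: [478.4, 116.9, 205.0]
ee_rot: [180.0, -0.0, 84.8]
force: [-2.1, 0.6, 4.7]
gripper_width: 15.5
```

```bash
python3 -m handwheel '[{"gripper":0,"travel":[0,0,-0.005],"twist":0},{"gripper":0,"travel":[0,0,-0.015],"twist":0},{"gripper":0,"travel":[0,0,-0.02],"twist":0},{"gripper":0,"travel":[0,0,-0.03],"twist":0},{"gripper":0,"travel":[0,0,-0.03],"twist":0}]' 30
python3 -m handwheel '[{"gripper":0,"travel":[-0.013,-0.0021,-0.01],"twist":0},{"gripper":0,"travel":[-0.0263,-0.0042,0],"twist":0},{"gripper":0,"travel":[-0.0263,-0.0042,0],"twist":0},{"gripper":0,"travel":[-0.0263,-0.0042,0],"twist":0},{"gripper":0,"travel":[-0.0263,-0.0042,0],"twist":0}]' 
python3 -m handwheel '[{"gripper":0,"travel":[-0.0263,-0.0042,0],"twist":0},{"gripper":0,"travel":[-0.0263,-0.0042,0],"twist":0},{"gripper":0,"travel":[-0.0263,-0.0042,0],"twist":0},{"gripper":0,"travel":[-0.0263,-0.0042,0],"twist":0},{"gripper":0,"travel":[-0.0263,-0.0042,0],"twist":0}]' 
python3 -m handwheel '[{"gripper":0,"travel":[-0.0263,-0.0042,0],"twist":0},{"gripper":0,"travel":[-0.0263,-0.0042,0],"twist":0},{"gripper":0,"travel":[-0.0263,-0.0042,0],"twist":0},{"gripper":0,"travel":[-0.0263,-0.0042,0],"twist":0},{"gripper":0,"travel":[-0.0263,-0.0042,0],"twist":0}]' 
python3 -m handwheel '[{"gripper":0,"travel":[-0.013,-0.0021,0],"twist":0},{"gripper":0,"travel":[0,0,0],"twist":0},{"gripper":0,"travel":[0,0,0],"twist":0}]'
python3 - <<'E'
from h import *
np.set_printoptions(precision=1,suppress=True)
s=env.state();print(s["time_s"],s["ee_pos"],s["ee_rot"],s["force"],s["gripper_width"])
f=env.grab_frame("wrist");save(f,"w3.png")
for n in("under_clip_cap","under_clip_cup","under_cup","holder","tube","tube_tip"):
    z=8 if "under" in n else 0 if n=="holder" else s["ee_pos"][2]-177
    for p in env.pinpoint("wrist",n)[:2]: print(n,round(p["confidence"],2),np.array(p["uv"]),atz(f,p["uv"],z,True))
f=env.grab_frame("top")
for n in("holder","under_clip_cap"):
    for p in env.pinpoint("top",n)[:2]: print("top",n,round(p["confidence"],2),np.array(p["uv"]),atz(f,p["uv"],8 if "under" in n else 0))
E
```

```text
time_s: 6.33
ee_pos: [478.1, 116.7, 305.3]
ee_rot: [-179.9, 0.0, 84.8]
force: [-0.3, 0.2, -0.1]
gripper_width: 15.3
time_s: 6.75
ee_pos: [447.7, -0.7, 314.2]
ee_rot: [-179.9, 0.0, 84.8]
force: [0.5, -0.9, -0.2]
gripper_width: 15.1
time_s: 7.17
ee_pos: [414.7, -129.7, 314.2]
ee_rot: [-179.9, 0.0, 84.8]
force: [0.0, -1.2, 0.7]
gripper_width: 15.5
time_s: 7.58
ee_pos: [381.7, -258.7, 314.1]
ee_rot: [-179.9, -0.0, 84.8]
force: [-0.4, 0.1, 0.5]
gripper_width: 15.1
time_s: 7.83
ee_pos: [379.0, -270.4, 314.1]
ee_rot: [-179.9, -0.1, 84.7]
force: [-0.6, -0.2, 0.8]
gripper_width: 15.1
7.8333 [ 379.  -270.4  314.1] [-179.9   -0.1   84.7] [-0.6 -0.2  0.8] 15.077976387183933
under_clip_cap 0.69 [392.  155.3] [ 439.4 -212.     8. ]
under_cup 0.92 [407.3  27.4] [ 460.8 -110.1    8. ]
under_cup 0.39 [393.5 154.6] [ 440.6 -211.5    8. ]
holder 0.78 [397.7 113.3] [ 448.  -179.1    0. ]
tube 0.9 [318.  312.6] [ 376.9 -273.   137.1]
tube_tip 0.58 [318.8 183.1] [ 383.  -211.7  137.1]
top holder 0.82 [419.4 309.3] [ 454.5 -182.6    0. ]
top under_clip_cap 0.71 [433.1 313.6] [ 444.4 -211.5    8. ]
top under_clip_cap 0.66 [242.4 201.7] [709.1 216.8   8. ]
```

View pics/w3.png

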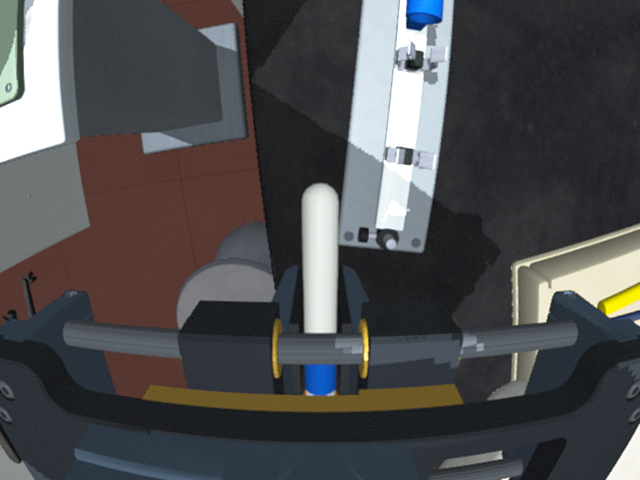

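The wrist view shows the holder at upper right: clips at (412,58) and (408,156), blue cup at (424,12), near foot corners at about (340,245) and (423,250). The tube is straight in the jaws with its tip at (320,185). The holder's yaw looks like about 79°, so I'll refine it from the foot edges.

Run:
```python
from h import *
np.set_printoptions(precision=2,suppress=True)
f=env.grab_frame("wrist");g=cv2.GaussianBlur(f["frame"],(3,3),0).astype(int).max(2)
print(g[200,320:450:4],g[120,330:460:4])
L=[];Rr=[]
for v in range(30,232,4):
    row=g[v]; c=int(350+ (232-v)/210*22)+6   # just inside left edge
    u=c
    while row[u]>100 and u>330:u-=1
    L.append(atz(f,(u+.5,v),8,True)[:2])
    u=int(432+(232-v)/210*22)-14
    while row[u]>100 and u<460:u+=1
    Rr.append(atz(f,(u-.5,v),8,True)[:2])
for A in(L,Rr):
    vx,vy,x,y=cv2.fitLine(np.array(A,np.float32),cv2.DIST_HUBER,0,.01,.01).ravel()
    if vy<0:vx,vy=-vx,-vy
    r=(np.array(A)-[x,y])@[vy,-vx]
    print("yaw",np.degrees(np.arctan2(vy,vx)),"x at y=-180:",x+vx/vy*(-180-y),"resid",np.std(r),len(A),A[0],A[-1])
# near edge
N=[]
for u in range(346,420,4):
    v=235
    while g[v,u]>100 and v<270:v+=1
    N.append(atz(f,(u,v-.5),8,True)[:2])
print(np.array(N)[[0,5,10,15,-1]], np.median(N,axis=0))
```

```text
[239 236 230 215 181 100 158 157 155 156 157 158 158 156 150 248 250 248
 248 246 245 241 148 149 148 146 149 146  37  37  47  48  48] [ 52  51  49  50  47 202 240 240 239 238 238 238 238 238 213 255 255 255
 255 255 255 255 231 231 231 230 229 229 110  53  52  51  49]
yaw 79.35169 x at y=-180: 409.24545 resid 2.073397245949213 51 [ 422.4  -110.55] [ 387.8 -267.4]
yaw 78.7003 x at y=-180: 484.45395 resid 0.31922793808143685 51 [ 497.73 -110.81] [ 465.13 -274.16]
[[ 399.29 -281.52]
 [ 415.52 -284.73]
 [ 432.53 -275.16]
 [ 448.92 -291.33]
 [ 459.28 -293.21]] [ 429.22 -281.53]
```

Foot: yaw 78.8°, measured width 73.8 mm (true 74), origin about (447.5,-177). I'll turn and hover above the clips with the tube's axis at about 105 mm.

```bash
python3 -m handwheel '[{"gripper":0,"travel":[0,0,0],"twist":0.103},{"gripper":0,"travel":[0.0193,0.0099,0],"twist":0},{"gripper":0,"travel":[0.0193,0.0099,0],"twist":0},{"gripper":0,"travel":[0.0193,0.0099,0],"twist":0},{"gripper":0,"travel":[0.0193,0.0099,0],"twist":0}]'
python3 -m handwheel '[{"gripper":0,"travel":[0.0193,0.0099,0],"twist":0},{"gripper":0,"travel":[0,0,0.016],"twist":0},{"gripper":0,"travel":[0,0,0.016],"twist":0},{"gripper":0,"travel":[0,0,0],"twist":0},{"gripper":0,"travel":[0,0,0],"twist":0}]'
python3 - <<'E'
from h import *
np.set_printoptions(precision=1,suppress=True)
s=env.state();print(s["time_s"],s["ee_pos"],s["ee_rot"],s["force"],s["gripper_width"])
f=env.grab_frame("wrist");save(f,"w4.png",(200,120,440,300),3.3)
for n in("under_clip_cup","under_cup","tube","tube_tip"):
    z=8 if "under" in n else 105
    for p in env.pinpoint("wrist",n)[:1]: print(n,round(p["confidence"],2),np.array(p["uv"]),atz(f,p["uv"],z,True))
for n in("clip_cup_left","clip_cup_right"):
    for p in env.trace("wrist",n)[:2]:
        v,u=np.nonzero(p["pixels"]);print(n,p["confidence"],u.min(),u.max(),v.min(),v.max())
E
```

```text
time_s: 8.8
ee_pos: [434.0, -201.2, 314.8]
ee_rot: [180.0, 0.0, 78.9]
force: [1.1, -0.0, 0.1]
gripper_width: 15.1
time_s: 9.22
ee_pos: [446.9, -184.7, 282.3]
ee_rot: [-179.9, -0.0, 78.9]
force: [-0.3, 0.3, 1.2]
gripper_width: 15.5
9.2167 [ 446.9 -184.7  282.3] [-179.9   -0.    78.9] [-0.3  0.3  1.2] 15.481585532626486
under_clip_cup 0.96 [318.9 187.6] [ 453.  -142.9    8. ]
tube 0.66 [317.5 316.2] [ 443.8 -189.3  105. ]
tube_tip 0.93 [319.7 183.7] [ 457.  -127.3  105. ]
clip_cup_left 0.72 302 338 184 394
clip_cup_right 0.6 334 344 187 214
clip_cup_right 0.42 298 307 187 216
```

View pics/w4.png

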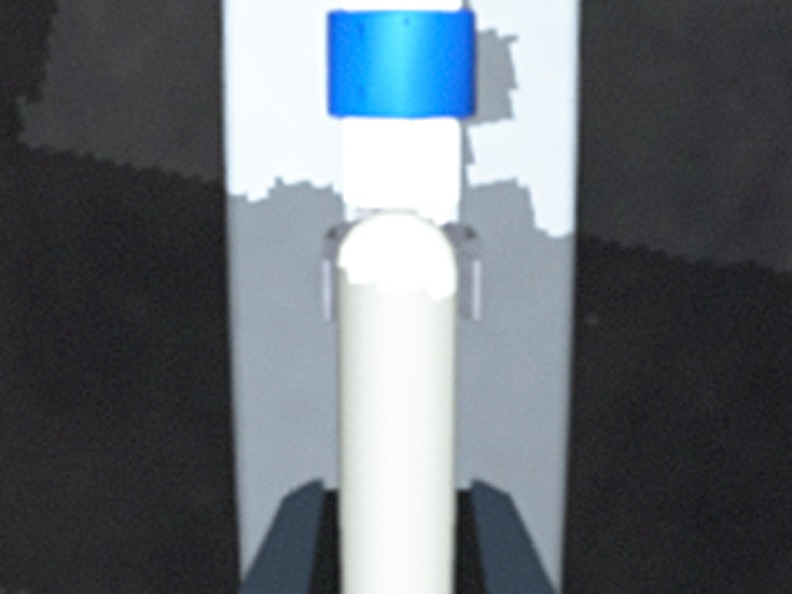

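In the crop, tube mid is at column 398, the clip fingers, cup and rail mid at 402, and the yaw is aligned. The tube should shift about +0.8 mm along tool y, and the tip is at holder x ≈ 51. Next I'll firm the grip and feel downward.

```bash
python3 -m handwheel '[{"gripper":0,"travel":[0,0.0008,0],"twist":0},{"gripper":0,"travel":[0,0,0.003],"twist":0},{"gripper":0,"travel":[0,0,0.003],"twist":0},{"gripper":0,"travel":[0,0,0.003],"twist":0},{"gripper":0,"travel":[0,0,0.003],"twist":0}]' 55
python3 -m handwheel '[{"gripper":0,"travel":[0,0,0.001],"twist":0},{"gripper":0,"travel":[0,0,0.001],"twist":0},{"gripper":0,"travel":[0,0,0.001],"twist":0}]'
```

```text
time_s: 9.98
ee_pos: [447.7, -185.0, 270.3]
ee_rot: [-180.0, -0.0, 78.9]
force: [0.3, 0.3, -0.6]
gripper_width: 14.7
time_s: 10.23
ee_pos: [447.8, -185.1, 267.6]
ee_rot: [-180.0, 0.0, 78.9]
force: [-0.3, 0.1, -0.1]
gripper_width: 14.6
```

```bash
python3 -m handwheel '[{"gripper":0,"travel":[0,0,0.001],"twist":0},{"gripper":0,"travel":[0,0,0.001],"twist":0},{"gripper":0,"travel":[0,0,0.001],"twist":0}]'
```

```text
time_s: 10.48
ee_pos: [447.8, -185.1, 264.7]
ee_rot: [180.0, 0.0, 78.9]
force: [-0.8, 0.7, -0.5]
gripper_width: 14.7
```

```bash
python3 -m handwheel '[{"gripper":0,"travel":[0,0,0.001],"twist":0},{"gripper":0,"travel":[0,0,0.001],"twist":0},{"gripper":0,"travel":[0,0,0],"twist":0}]'
```

```text
time_s: 10.73
ee_pos: [447.7, -185.0, 262.6]
ee_rot: [-180.0, 0.0, 78.9]
force: [0.5, -0.1, -0.8]
gripper_width: 14.9
```

```bash
python3 -m handwheel '[{"gripper":0,"travel":[0,0,0.001],"twist":0},{"gripper":0,"travel":[0,0,0.001],"twist":0},{"gripper":0,"travel":[0,0,0],"twist":0}]'
python3 -m handwheel '[{"gripper":0,"travel":[0,0,0.001],"twist":0},{"gripper":0,"travel":[0,0,0.001],"twist":0},{"gripper":0,"travel":[0,0,0],"twist":0}]'
python3 -m handwheel '[{"gripper":0,"travel":[0,0,0.001],"twist":0},{"gripper":0,"travel":[0,0,0.001],"twist":0},{"gripper":0,"travel":[0,0,0],"twist":0}]'
```

```text
time_s: 10.98
ee_pos: [447.7, -185.0, 260.6]
ee_rot: [-180.0, 0.0, 78.9]
force: [-0.3, -0.2, -0.2]
gripper_width: 14.9
time_s: 11.23
ee_pos: [447.7, -185.0, 258.6]
ee_rot: [-180.0, 0.0, 78.9]
force: [-0.3, 0.4, -0.7]
gripper_width: 14.8
time_s: 11.48
ee_pos: [447.7, -185.0, 256.6]
ee_rot: [-180.0, -0.0, 78.9]
force: [-0.1, 0.5, -0.8]
gripper_width: 14.8
```

```bash
python3 -m handwheel '[{"gripper":0,"travel":[0,0,0.001],"twist":0},{"gripper":0,"travel":[0,0,0.001],"twist":0},{"gripper":0,"travel":[0,0,0],"twist":0}]'
python3 -m handwheel '[{"gripper":0,"travel":[0,0,0.001],"twist":0},{"gripper":0,"travel":[0,0,0.001],"twist":0},{"gripper":0,"travel":[0,0,0],"twist":0}]'
python3 -m handwheel '[{"gripper":0,"travel":[0,0,0.001],"twist":0},{"gripper":0,"travel":[0,0,0.001],"twist":0},{"gripper":0,"travel":[0,0,0],"twist":0}]'
```

```text
time_s: 11.73
ee_pos: [447.7, -185.0, 254.6]
ee_rot: [-180.0, -0.0, 78.9]
force: [-0.7, -0.7, -0.2]
gripper_width: 15.1
time_s: 11.98
ee_pos: [447.7, -185.0, 252.6]
ee_rot: [-180.0, -0.0, 78.9]
force: [0.7, -0.7, -0.4]
gripper_width: 14.7
time_s: 12.23
ee_pos: [447.7, -185.0, 250.6]
ee_rot: [-180.0, 0.0, 78.9]
force: [-0.0, -0.4, -1.1]
gripper_width: 14.7
```

```bash
python3 -m handwheel '[{"gripper":0,"travel":[0,0,0.001],"twist":0},{"gripper":0,"travel":[0,0,0.001],"twist":0},{"gripper":0,"travel":[0,0,0],"twist":0}]'
python3 -m handwheel '[{"gripper":0,"travel":[0,0,0.001],"twist":0},{"gripper":0,"travel":[0,0,0.001],"twist":0},{"gripper":0,"travel":[0,0,0],"twist":0}]'
python3 -m handwheel '[{"gripper":0,"travel":[0,0,0.001],"twist":0},{"gripper":0,"travel":[0,0,0.001],"twist":0},{"gripper":0,"travel":[0,0,0],"twist":0}]'
```

```text
time_s: 12.48
ee_pos: [447.6, -185.0, 248.6]
ee_rot: [-180.0, 0.0, 78.9]
force: [-0.5, -0.4, -0.8]
gripper_width: 15.1
time_s: 12.73
ee_pos: [447.5, -185.0, 246.9]
ee_rot: [-180.0, 0.0, 78.9]
force: [-1.6, 0.4, 3.7]
gripper_width: 14.9
time_s: 12.98
ee_pos: [447.7, -185.0, 245.8]
ee_rot: [180.0, 0.0, 78.9]
force: [-4.0, 1.1, 11.0]
gripper_width: 14.8
```

Contact started at axis ≈ 70 mm. The sideways force (-4 N) says the tube sits slightly towards +x, so I'll ease back 0.5 mm.

```bash
python3 -m handwheel '[{"gripper":0,"travel":[0,-0.0006,0],"twist":0},{"gripper":0,"travel":[0,0,0],"twist":0}]'
python3 -m handwheel '[{"gripper":0,"travel":[0,0,0.0005],"twist":0},{"gripper":0,"travel":[0,0,0],"twist":0}]'
```

```text
time_s: 13.15
ee_pos: [447.3, -185.0, 245.8]
ee_rot: [179.9, 0.0, 78.9]
force: [-2.7, 0.0, 9.7]
gripper_width: 14.5
time_s: 13.32
ee_pos: [447.4, -185.0, 245.7]
ee_rot: [179.9, 0.0, 78.9]
force: [-3.2, 0.6, 12.8]
gripper_width: 15.1
```

```bash
python3 -m handwheel '[{"gripper":0,"travel":[0,-0.0006,0],"twist":0},{"gripper":0,"travel":[0,0,0],"twist":0}]'
python3 -m handwheel '[{"gripper":0,"travel":[0,0,0.0005],"twist":0},{"gripper":0,"travel":[0,0,0],"twist":0}]'
```

```text
time_s: 13.48
ee_pos: [447.0, -184.9, 245.7]
ee_rot: [179.9, 0.0, 78.9]
force: [-1.8, 1.3, 11.2]
gripper_width: 14.4
time_s: 13.65
ee_pos: [447.1, -184.9, 245.5]
ee_rot: [179.8, 0.0, 78.9]
force: [-2.1, 2.2, 14.1]
gripper_width: 14.8
```

```bash
python3 -m handwheel '[{"gripper":0,"travel":[0,-0.0006,0],"twist":0},{"gripper":0,"travel":[0,0,0],"twist":0}]'
python3 -m handwheel '[{"gripper":0,"travel":[0,0,0.0003],"twist":0},{"gripper":0,"travel":[0,0,0],"twist":0}]'
python3 - <<'E'
from h import *
np.set_printoptions(precision=2,suppress=True)
s=env.state();print(s["ee_pos"],s["ee_rot"],s["force"],s["torque"])
f=env.grab_frame("wrist");save(f,"w5.png",(200,100,440,280),3.3)
E
```

```text
time_s: 13.82
ee_pos: [446.7, -184.9, 245.5]
ee_rot: [179.8, 0.0, 78.9]
force: [-1.6, 1.5, 12.6]
gripper_width: 15.1
time_s: 13.98
ee_pos: [446.8, -184.9, 245.4]
ee_rot: [179.8, 0.0, 78.9]
force: [-2.4, 2.0, 15.4]
gripper_width: 14.9
[ 446.79 -184.88  245.44] [179.78   0.03  78.87] [-2.43  1.98 15.39] [0.44 0.28 0.04]
```

View pics/w5.png

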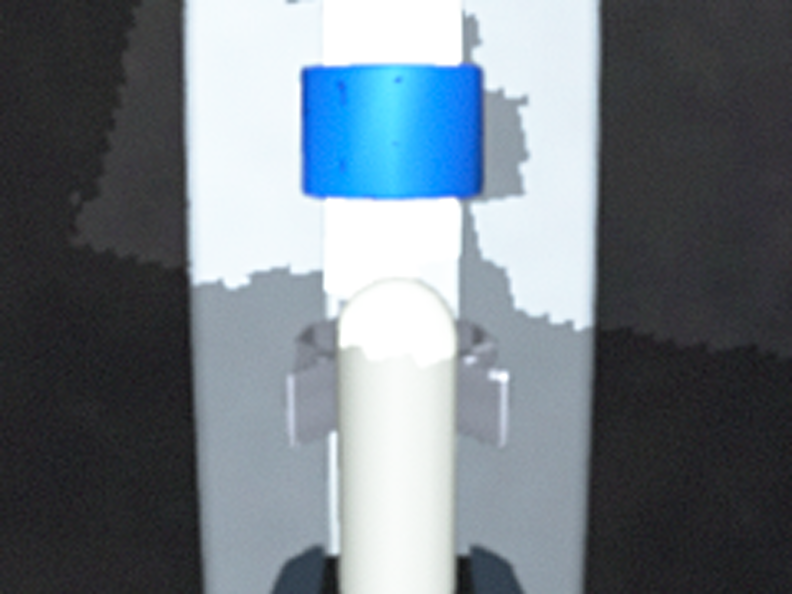

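The clip fingers (290–508) have splayed round the tube. The cup and rail middle (392) lies about 0.8 mm left of the tube (398), which agrees with the sideways force. I'll back off, recentre and press again.

```bash
python3 -m handwheel '[{"gripper":0,"travel":[0,0,-0.002],"twist":0},{"gripper":0,"travel":[0,0,-0.002],"twist":0},{"gripper":0,"travel":[0,0,0],"twist":0}]'
python3 -m handwheel '[{"gripper":0,"travel":[0,0,0],"twist":0},{"gripper":0,"travel":[0,0.0003,0],"twist":0},{"gripper":0,"travel":[0,0,0],"twist":0}]'
python3 -m handwheel '[{"gripper":0,"travel":[0,0,0.001],"twist":0},{"gripper":0,"travel":[0,0,0.001],"twist":0},{"gripper":0,"travel":[0,0,0],"twist":0}]'
python3 -m handwheel '[{"gripper":0,"travel":[0,0,0.001],"twist":0},{"gripper":0,"travel":[0,0,0],"twist":0}]'
```

```text
time_s: 14.28
ee_pos: [446.5, -184.9, 247.8]
ee_rot: [179.9, 0.0, 78.9]
force: [0.6, -1.5, 1.8]
gripper_width: 14.9
time_s: 14.53
ee_pos: [446.6, -184.9, 247.6]
ee_rot: [179.9, 0.0, 78.9]
force: [1.5, -0.2, 4.4]
gripper_width: 15.0
time_s: 14.78
ee_pos: [446.7, -184.9, 246.1]
ee_rot: [179.9, 0.0, 78.9]
force: [0.6, 0.3, 8.6]
gripper_width: 14.8
time_s: 14.95
ee_pos: [446.8, -184.9, 245.6]
ee_rot: [179.9, 0.0, 78.9]
force: [-0.9, -0.3, 10.7]
gripper_width: 15.1
```

```bash
python3 -m handwheel '[{"gripper":0,"travel":[0,-0.0003,0.0006],"twist":0},{"gripper":0,"travel":[0,0,0],"twist":0}]'
python3 -m handwheel '[{"gripper":0,"travel":[0,0,0.0006],"twist":0},{"gripper":0,"travel":[0,0,0],"twist":0}]'
```

```text
time_s: 15.12
ee_pos: [446.6, -184.9, 245.4]
ee_rot: [179.8, 0.0, 78.9]
force: [-1.8, 0.5, 13.5]
gripper_width: 15.3
time_s: 15.28
ee_pos: [446.6, -184.9, 245.0]
ee_rot: [179.8, 0.0, 78.9]
force: [-1.2, 1.1, 15.1]
gripper_width: 15.1
```

```bash
python3 -m handwheel '[{"gripper":0,"travel":[0,-0.0002,0.0005],"twist":0},{"gripper":0,"travel":[0,0,0],"twist":0}]'
python3 -m handwheel '[{"gripper":0,"travel":[0,0,0.0005],"twist":0},{"gripper":0,"travel":[0,0,0],"twist":0}]'
```

```text
time_s: 15.45
ee_pos: [446.5, -184.9, 244.6]
ee_rot: [179.8, 0.0, 78.9]
force: [-0.2, 1.0, 15.9]
gripper_width: 14.6
time_s: 15.62
ee_pos: [446.5, -184.9, 244.1]
ee_rot: [179.8, 0.0, 78.9]
force: [-1.4, 1.5, 15.8]
gripper_width: 15.1
```

```bash
python3 -m handwheel '[{"gripper":0,"travel":[0,0,0.0006],"twist":0},{"gripper":0,"travel":[0,0,0],"twist":0}]'
python3 -m handwheel '[{"gripper":0,"travel":[0,0,0.0006],"twist":0},{"gripper":0,"travel":[0,0,0],"twist":0}]'
```

```text
time_s: 15.78
ee_pos: [446.5, -185.0, 243.5]
ee_rot: [179.8, 0.0, 78.9]
force: [-0.7, 0.8, 15.2]
gripper_width: 15.1
time_s: 15.95
ee_pos: [446.5, -185.0, 242.8]
ee_rot: [179.8, 0.0, 78.9]
force: [0.4, -0.3, 15.1]
gripper_width: 15.2
```

```bash
python3 -m handwheel '[{"gripper":0,"travel":[0,0,0.0006],"twist":0},{"gripper":0,"travel":[0,0,0],"twist":0}]'
python3 -m handwheel '[{"gripper":0,"travel":[0,0,0.0006],"twist":0},{"gripper":0,"travel":[0,0,0],"twist":0}]'
```

```text
time_s: 16.12
ee_pos: [446.5, -185.0, 242.0]
ee_rot: [179.8, 0.0, 78.9]
force: [-1.1, 0.2, 13.1]
gripper_width: 15.0
time_s: 16.28
ee_pos: [446.5, -185.0, 241.3]
ee_rot: [179.8, 0.0, 78.9]
force: [-0.2, -0.7, 12.1]
gripper_width: 15.1
```

Past the peak of about 16 N; the force is falling.

```bash
python3 -m handwheel '[{"gripper":0,"travel":[0,0,0.0006],"twist":0},{"gripper":0,"travel":[0,0,0.0006],"twist":0},{"gripper":0,"travel":[0,0,0],"twist":0}]'
python3 -m handwheel '[{"gripper":0,"travel":[0,0,0.0006],"twist":0},{"gripper":0,"travel":[0,0,0],"twist":0}]'
```

```text
time_s: 16.53
ee_pos: [446.4, -184.9, 239.6]
ee_rot: [179.8, 0.0, 78.9]
force: [0.4, -0.1, 8.6]
gripper_width: 14.9
time_s: 16.7
ee_pos: [446.4, -184.9, 238.7]
ee_rot: [179.9, 0.0, 78.9]
force: [1.5, -0.7, 6.1]
gripper_width: 14.9
```

```bash
python3 -m handwheel '[{"gripper":0,"travel":[0,0,0.0006],"twist":0},{"gripper":0,"travel":[0,0,0],"twist":0}]'
python3 -m handwheel '[{"gripper":0,"travel":[0,0,0.0006],"twist":0},{"gripper":0,"travel":[0,0,0],"twist":0}]'
```

```text
time_s: 16.87
ee_pos: [446.3, -184.9, 237.8]
ee_rot: [179.9, 0.0, 78.9]
force: [1.9, -0.2, 4.8]
gripper_width: 15.0
time_s: 17.03
ee_pos: [446.2, -184.9, 236.9]
ee_rot: [179.9, 0.0, 78.9]
force: [2.6, -1.1, 1.6]
gripper_width: 15.0
```

```bash
python3 -m handwheel '[{"gripper":0,"travel":[0,0.0003,0.001],"twist":0},{"gripper":0,"travel":[0,0,0],"twist":0}]'
python3 -m handwheel '[{"gripper":0,"travel":[0,0.0002,0.001],"twist":0},{"gripper":0,"travel":[0,0,0],"twist":0}]'
```

```text
time_s: 17.2
ee_pos: [446.3, -184.9, 235.4]
ee_rot: [180.0, 0.0, 78.9]
force: [3.1, -1.7, 0.2]
gripper_width: 14.9
time_s: 17.37
ee_pos: [446.4, -184.8, 234.3]
ee_rot: [-180.0, 0.0, 78.9]
force: [4.0, -1.8, -3.5]
gripper_width: 15.2
```

```bash
python3 -m handwheel '[{"gripper":0,"travel":[0,0.0002,0.001],"twist":0},{"gripper":0,"travel":[0,0,0],"twist":0}]'
python3 -m handwheel '[{"gripper":0,"travel":[0,0,0.001],"twist":0},{"gripper":0,"travel":[0,0,0],"twist":0}]'
```

```text
time_s: 17.53
ee_pos: [446.5, -184.8, 233.5]
ee_rot: [-180.0, -0.0, 78.9]
force: [4.1, -0.1, -2.9]
gripper_width: 14.9
time_s: 17.7
ee_pos: [446.5, -184.8, 233.0]
ee_rot: [-180.0, 0.0, 78.9]
force: [3.4, -0.6, 0.5]
gripper_width: 14.8
```

```bash
python3 -m handwheel '[{"gripper":0,"travel":[0,0.0003,0.0007],"twist":0},{"gripper":0,"travel":[0,0,0],"twist":0}]'
python3 -m handwheel '[{"gripper":0,"travel":[0,0.0003,0.0007],"twist":0},{"gripper":0,"travel":[0,0,0],"twist":0}]'
```

```text
time_s: 17.87
ee_pos: [446.6, -184.8, 232.6]
ee_rot: [-180.0, 0.0, 78.9]
force: [1.1, -0.0, 4.9]
gripper_width: 14.6
time_s: 18.03
ee_pos: [446.7, -184.8, 232.2]
ee_rot: [-179.9, 0.0, 78.9]
force: [0.0, -1.4, 8.9]
gripper_width: 15.0
```

```bash
python3 -m handwheel '[{"gripper":0,"travel":[0,0,0.0007],"twist":0},{"gripper":0,"travel":[0,0,0],"twist":0}]'
```

```text
time_s: 18.2
ee_pos: [446.7, -184.8, 231.8]
ee_rot: [-179.9, 0.0, 78.9]
force: [-1.7, -0.9, 12.6]
gripper_width: 14.6
```

Seated: the force dropped to -3 N after the snap, then rose at about 10 N/mm on the saddles. I'll relieve most of the press and begin the slide.

```bash
python3 -m handwheel '[{"gripper":0,"travel":[0,-0.0002,-0.001],"twist":0},{"gripper":0,"travel":[0,0,-0.0006],"twist":0},{"gripper":0,"travel":[0,0,0],"twist":0}]'
python3 -m handwheel '[{"gripper":0,"travel":[0.001,0,0],"twist":0},{"gripper":0,"travel":[0.001,0,0],"twist":0},{"gripper":0,"travel":[0.001,0,0],"twist":0},{"gripper":0,"travel":[0,0,0],"twist":0}]'
python3 - <<'E'
from h import *
f=env.grab_frame("wrist");save(f,"w6.png",(200,80,440,260),3.3)
s=env.state();print(s["force"])
E
```

```text
time_s: 18.45
ee_pos: [446.6, -184.8, 232.7]
ee_rot: [-180.0, 0.0, 78.9]
force: [-0.2, -0.6, 5.7]
gripper_width: 14.8
time_s: 18.78
ee_pos: [447.4, -182.4, 232.8]
ee_rot: [180.0, 0.1, 78.9]
force: [-0.9, -3.0, 5.8]
gripper_width: 15.2
[-0.28200907 -3.70894562  6.71910126]
```

View pics/w6.png

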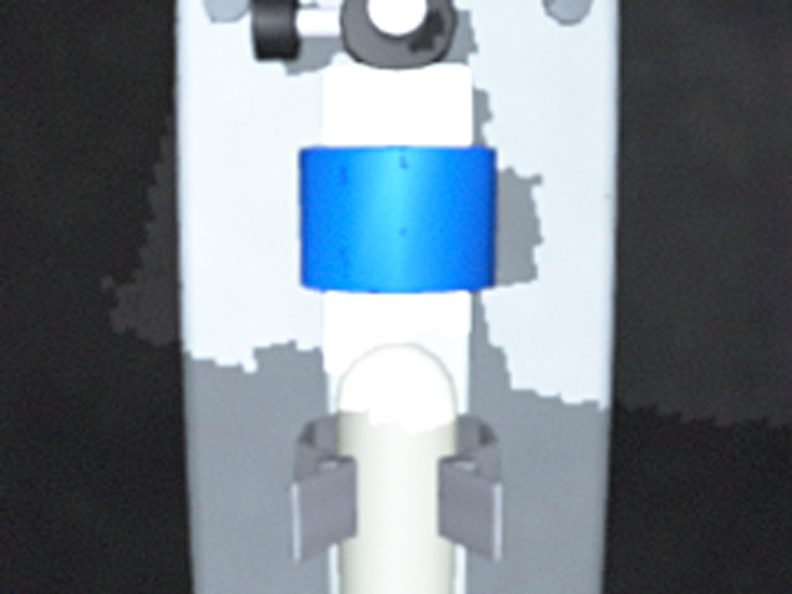

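The clip fingers (290–355 and 440–503) now overlap the tube's sides. The tip (398,343) is centred on the blue cup, whose mouth edge is at row 290, about 7 mm away. I'll slide on.

```bash
python3 -m handwheel '[{"gripper":0,"travel":[0.001,0,-0.0005],"twist":0},{"gripper":0,"travel":[0.001,0,0],"twist":0},{"gripper":0,"travel":[0.001,0,0],"twist":0},{"gripper":0,"travel":[0.001,0,0],"twist":0},{"gripper":0,"travel":[0,0,0],"twist":0}]'
python3 -m handwheel '[{"gripper":0,"travel":[0.001,0,0],"twist":0},{"gripper":0,"travel":[0.001,0,0],"twist":0},{"gripper":0,"travel":[0.001,0,0],"twist":0},{"gripper":0,"travel":[0,0,0],"twist":0}]'
python3 -m handwheel '[{"gripper":0,"travel":[0.001,0,0],"twist":0},{"gripper":0,"travel":[0.001,0,0],"twist":0},{"gripper":0,"travel":[0,0,0],"twist":0}]'
```

```text
time_s: 19.25
ee_pos: [448.2, -178.0, 232.9]
ee_rot: [-180.0, 0.0, 78.9]
force: [0.4, -4.7, 4.7]
gripper_width: 14.6
time_s: 19.58
ee_pos: [448.9, -174.8, 232.9]
ee_rot: [-180.0, -0.0, 78.9]
force: [0.8, -4.5, 4.9]
gripper_width: 14.8
time_s: 19.83
ee_pos: [449.2, -172.9, 232.9]
ee_rot: [180.0, -0.0, 78.9]
force: [-0.7, -3.2, 5.1]
gripper_width: 14.8
```

```bash
python3 -m handwheel '[{"gripper":0,"travel":[0.001,0,0],"twist":0},{"gripper":0,"travel":[0.001,0,0],"twist":0},{"gripper":0,"travel":[0,0,0],"twist":0}]'
python3 -m handwheel '[{"gripper":0,"travel":[0.001,0,0],"twist":0},{"gripper":0,"travel":[0.001,0,0],"twist":0},{"gripper":0,"travel":[0,0,0],"twist":0}]'
```

```text
time_s: 20.08
ee_pos: [449.6, -171.0, 232.9]
ee_rot: [180.0, -0.0, 78.9]
force: [-0.2, -4.0, 4.8]
gripper_width: 15.1
time_s: 20.33
ee_pos: [450.0, -169.0, 232.8]
ee_rot: [180.0, -0.0, 78.9]
force: [-0.6, -4.9, 4.8]
gripper_width: 14.9
```

```bash
python3 -m handwheel '[{"gripper":0,"travel":[0.001,0,0],"twist":0},{"gripper":0,"travel":[0,0,0],"twist":0}]'
python3 -m handwheel '[{"gripper":0,"travel":[0.001,0,0],"twist":0},{"gripper":0,"travel":[0,0,0],"twist":0}]'
```

```text
time_s: 20.5
ee_pos: [450.2, -168.1, 232.9]
ee_rot: [180.0, -0.0, 78.9]
force: [0.0, -3.9, 4.3]
gripper_width: 14.7
time_s: 20.67
ee_pos: [450.4, -167.2, 232.9]
ee_rot: [180.0, 0.0, 78.9]
force: [0.3, -4.9, 5.1]
gripper_width: 15.0
```

```bash
python3 -m handwheel '[{"gripper":0,"travel":[0.001,0,0],"twist":0},{"gripper":0,"travel":[0,0,0],"twist":0}]'
python3 -m handwheel '[{"gripper":0,"travel":[0.001,0,0],"twist":0},{"gripper":0,"travel":[0,0,0],"twist":0}]'
```

```text
time_s: 20.83
ee_pos: [450.5, -166.5, 232.9]
ee_rot: [180.0, 0.1, 78.9]
force: [-1.6, -6.4, 4.5]
gripper_width: 14.9
time_s: 21.0
ee_pos: [450.7, -165.8, 232.9]
ee_rot: [180.0, 0.1, 78.9]
force: [-2.0, -7.4, 5.2]
gripper_width: 14.9
```

```bash
python3 -m handwheel '[{"gripper":0,"travel":[0.001,0,0],"twist":0},{"gripper":0,"travel":[0,0,0],"twist":0}]'
python3 -m handwheel '[{"gripper":0,"travel":[0.001,0,0],"twist":0},{"gripper":0,"travel":[0,0,0],"twist":0},{"gripper":0,"travel":[0,0,0],"twist":0}]'
```

```text
time_s: 21.17
ee_pos: [450.8, -165.1, 232.9]
ee_rot: [180.0, 0.2, 79.0]
force: [-2.2, -9.9, 5.3]
gripper_width: 14.9
time_s: 21.42
ee_pos: [451.0, -164.5, 233.0]
ee_rot: [180.0, 0.2, 79.0]
force: [-3.0, -11.5, 4.9]
gripper_width: 14.7
```

The pad is felt at about 4 N/mm over roughly 2 mm. I'll open part-way, then rise clear.

```bash
python3 -m handwheel '[{"gripper":20,"travel":[0,0,0],"twist":0},{"gripper":30,"travel":[0,0,0],"twist":0},{"gripper":40,"travel":[0,0,0],"twist":0},{"gripper":45,"travel":[0,0,0],"twist":0},{"gripper":45,"travel":[0,0,0],"twist":0}]'
python3 -m handwheel '[{"gripper":45,"travel":[0,0,0],"twist":0},{"gripper":45,"travel":[0,0,-0.005],"twist":0},{"gripper":45,"travel":[0,0,-0.01],"twist":0},{"gripper":45,"travel":[0,0,-0.02],"twist":0},{"gripper":45,"travel":[0,0,-0.03],"twist":0}]'
python3 -m handwheel '[{"gripper":45,"travel":[-0.02,0,-0.03],"twist":0},{"gripper":45,"travel":[-0.03,0,-0.01],"twist":0},{"gripper":45,"travel":[-0.03,0,0],"twist":0},{"gripper":45,"travel":[-0.02,0,0],"twist":0},{"gripper":45,"travel":[0,0,0],"twist":0}]'
python3 - <<'E'
from h import *
np.set_printoptions(precision=1,suppress=True)
s=env.state();print(s["time_s"],s["ee_pos"],s["force"],s["gripper_width"])
f=env.grab_frame("wrist");save(f,"w7.png")
for n in("tube","tube_tip","under_cup","under_clip_cap"):
    for p in env.pinpoint("wrist",n)[:1]: print(n,round(p["confidence"],2),np.array(p["uv"]),atz(f,p["uv"],8 if "under" in n else 57,True))
f=env.grab_frame("scene");save(f,"s2.png",(360,190,520,310),5)
E
```

```text
time_s: 21.83
ee_pos: [450.6, -162.6, 232.0]
ee_rot: [-179.9, -0.1, 78.8]
force: [-0.4, -0.1, 0.4]
gripper_width: 40.0
time_s: 22.25
ee_pos: [450.5, -162.6, 296.9]
ee_rot: [-179.7, -0.1, 78.9]
force: [0.5, 0.2, -0.8]
gripper_width: 41.3
time_s: 22.67
ee_pos: [431.6, -263.9, 338.6]
ee_rot: [179.9, 0.1, 78.7]
force: [0.9, 0.3, -0.7]
gripper_width: 41.0
22.6667 [ 431.6 -263.9  338.6] [ 0.9  0.3 -0.7] 41.02932893040468
tube 0.86 [317.1 112.4] [ 447.8 -171.3   57. ]
under_cup 0.9 [316.8  41.7] [ 459.7 -109.     8. ]
under_clip_cap 0.59 [315.1 165.7] [ 437.6 -212.3    8. ]
```

View pics/w7.png

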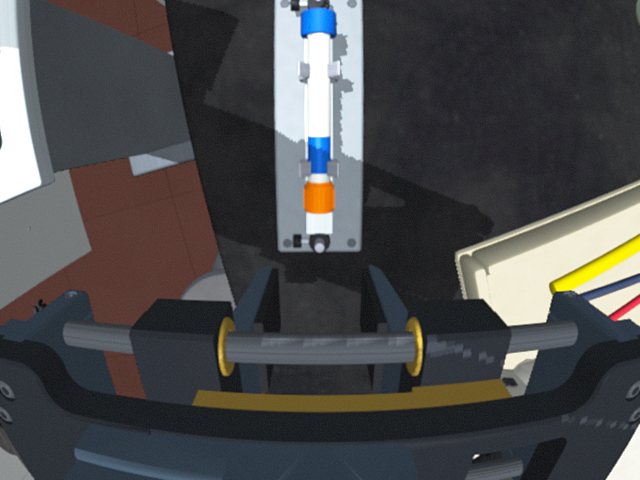

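View pics/s2.png

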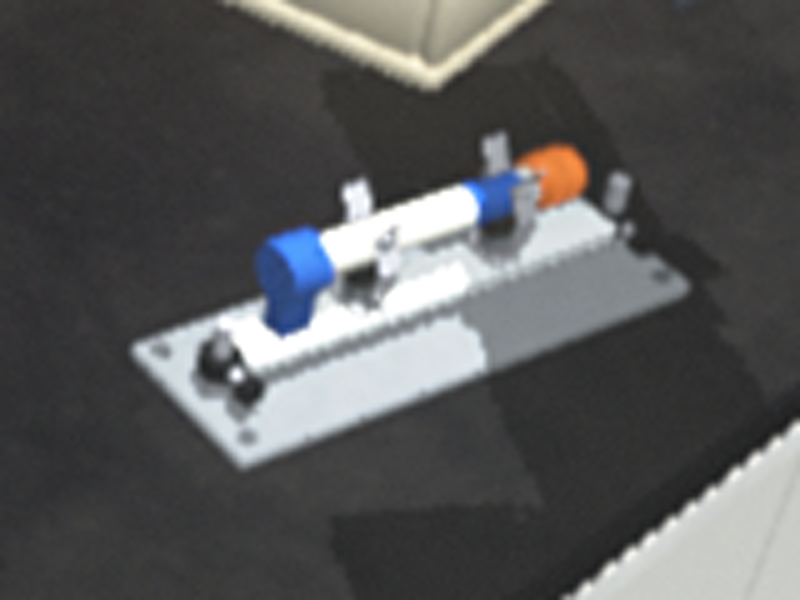

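The wrist view shows the tube held by both clips at (320,70) and (320,168), with its round end inside the blue cup at (318,22). The scene crop shows it level. The measured tube origin is at holder x ≈ 5.7 mm (target +6). I'll hand in.

```bash
python3 -c "
from workcell import env
print(env.job_done(), env.state()['time_s'])"
```

```text
the job is handed in; nothing more can be done
the job is handed in; nothing more can be done
```

The white tube is snapped into both clips with its round end on the floor of the blue cup. I let it go and handed the job in at about 23 s of the 72 s allowed.

- **Pressing in:** the force peaked at about 16 N at the bulges and dropped to about -3 N as the fingers snapped over. It then rose to about 12.6 N on the saddles before I eased off. By the arm's position, a seated tube's axis is about 56 mm above the worktop.
- **Sliding home:** friction was about 4 N. The pad was then felt at about 4 N/mm over some 2 mm, with the push reaching about 12 N.
- **Last checks:** after release the forces were near zero. The pictures show the tube level in both clips with its end inside the cup. Its origin measured at holder x ≈ 5.7 mm, against +6 mm for fully home.
- **Checks that disagreed or failed:**
  - My first sideways centring was about 1 mm out. The side force showed it and I corrected it before the snap.
  - The tube's tip was hidden in the cup at the end and could not be measured directly, so seating on the pad rests on the felt stiffness and the origin reading.
- **Bystanders:** the arm never went near the bottles or the cup at the back.

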